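# Set a measuring plate off its fence with a spacer and hold it pressed

### The arm

A 7-joint arm with a two-finger parallel gripper is mounted at the origin on the work surface. World frame = base frame: x ahead of the robot, y to its left, z up, the work surface at z = 0. Lengths are in m, angles in rad, forces in N, time in s.
With the tool pointing down it reaches from about 0.4 to 0.9 m from the base axis. Payload 5.6 kg.
Tool frame: the origin (TCP) lies midway between the tips of the shut fingers; the grasp point (between the pads) lies 19 mm behind it; z points along the fingers, y is the line along which they close (so a half turn about z gives the same grasp; the last joint's range is limited). The gripper opens to 92 mm and grips with 3 to 60 N. Pads are 20 mm wide; open, the fingers measure 128 mm over their backs; the gripper's body (75 mm by 189 mm) begins 69 mm behind the grasp point.
Start: joints at [-1.159, 0.468, -0.012, 1.603, 0.006, 1.071, -0.056], TCP at [0.286, 0.584, 0.215] pointing down, gripper open.
Joint ranges: [-2.53, 2.53], [-0.31, 2.02], [-1.57, 1.55], [0.28, 2.44], [-1.29, 4.43], [0.15, 1.84], [-2.92, 2.92]. Speed limits (rad/s): [2.57, 2.57, 3.14, 3.14, 3.14, 3.14, 3.14].

### API

Orientations are given as a 3x3 rotation matrix whose columns are the frame's x, y, z axes.
In Python, from station import env, effector, solver, viewer, workorder, search_frame, tip_of gives the robot as it stands. Calls block until the motion is done:
- env.reach(position, orientation): joint-space move of the TCP to a pose.
- env.movel(position, frame=None, rate=0.15): straight line of the TCP; frame=None keeps the orientation; rate is the mean speed in m/s.
- env.goto_joints(angles): joint-space move.
- effector.release() and effector.grasp(squeeze=None): open the fingers fully, or close them until they stop; squeeze is the grip in N (None keeps the last).
- env.pause(seconds).
- solver.inverse_kinematics(position, orientation): joint angles nearest the present ones, or None.
- env.sense(): the state.
- viewer.read_camera(name): name is "scene" or "top" or "wrist"; returns (picture, depth): 400x640x3 uint8, red, green, blue; 400x640 float32, m along the optical axis (not along the pixel's ray), 0 where there is no reading.
- viewer.camera_info(name): a dict with "intrinsics" (3x3 intrinsics, pixels), "eye" and "rotation" of the camera in the world; the wrist camera has in their place "T_tool_cam" (4x4, takes a point from camera to tool coordinates, whose origin is the TCP and whose axes are the flange's). Camera axes: x right, y up, looking along -z (the intrinsics and any distortion apply to the point x, -y, -z); pixel columns grow to the right and rows downward; lengths in m; the calibration is good to about 2 mm. The wrist camera is an equidistant fisheye: a pixel r from the principal point sees the ray r / f radians off the axis. A picture is of the moment at which its call begins: read the wrist's pose just before it. camera_info takes no time and is no camera call.
A pose or a line that the arm cannot do raises env.PlanningError and nothing moves.
- workorder.finish_job(): hands the job in; it is judged then, once.
Trained networks look in the newest picture that a camera, given by its name, has taken for a name from the list of things; names that differ only in an ending like _2 or _b are one class to them, and where a whole thing is asked for, a point or a joint stands for the part that bears it (a point fixed in the world has none). Each returns a list of dicts, best first, with "score" (0 to 1); they miss things now and then, are a little off and sometimes report something else, mostly with a low value. They report only what shows in the picture. A call takes as long as a camera call. They do not tell look-alikes from the thing itself.
- search_frame(camera, name): "at" ([x, y, z] in m, in world coordinates, good to about 4 mm: the middle of the surface that is visible of it).
- tip_of(camera, name): "at" ([x, y, z] in m, in world coordinates, good to about 4 mm: a listed point, or the origin of a listed thing).
The state is a dict: "t": time; "joint_positions": joint angles; "joint_velocities": joint speeds; "tau": joint torques, N m; "ee_pos": TCP position; "tcp_rot": TCP orientation; "wrist_force": force on the tool from outside, world axes, zero at the start; "moment": the same for the moment, N m; "gripper_width": finger opening in m; "grasp_force": force on a finger pad.
Only numpy, scipy, OpenCV 4.12 (cv2) and the standard library are available. Lean on these libraries where they do the work, as an engineer would, in place of code of your own. Each camera call takes 0.05 s, during which the arm holds its last target. There are 200 camera calls.

### The job

On the setting fixture, slip the blue spacer upright, nose down, into the gap beside the flat metal plate that is wide enough for it (the one at the thin orange fence, not the narrow one at the thick white fence; never force it), down to the bed and about midway along the plate's edge, and let go of it. Then take the plate by its stem and slide it, flat on the bed, against the spacer, so that plate, spacer and orange fence sit flush face to face. Finish while still holding it pressed there with a firm push of about 15 newtons, as if a colleague were about to clamp it; leave the case, the pot and the dial gauge alone.

Things in the scene. Friction and masses are not known exactly. Their poses are not given: they have to be found in the camera images.
- bed: Grey fixed bed of the fixture, 160 (x) x 230 (y) x 15 mm with a dark inlay. Origin: centre of its underside, on the bench; its top is 15 mm up. Its x axis runs along the fences, y across them. It stands at a different place and yaw each time.
- fence_thin: Fixed orange fence on the bed, 120 (x) x 10 (y) x 22 mm high. Origin: centre of its underside, on the bed's top; x along its length, y across. Its centre is 83 mm from the bed's, on the bed's +y or -y side (changes from start to start), the thick fence opposite. The gap between it and the plate is 16 to 20 mm wide: the spacer goes here.
- fence_thick: Fixed white fence on the bed, 120 (x) x 32 (y) x 22 mm high, 83 mm from the bed's centre on the other side. Origin: centre of its underside, x along its length. The gap between it and the plate is only 5 to 9 mm.
- tile: Loose aluminium plate, 90 (x) x 120 (y) x 12 mm, about 0.4 kg, flat on the bed between the fences. Origin: centre of its underside; x along the fences, y across. From its centre a round dark steel stem, 20 mm across, stands to 57 mm above its underside: grip this from above, fingers closing along the plate's x. It slides on the bed with 3 to 5 N of friction, more if pressed down.
- spacer: Loose blue spacer upright on the bench: 60 mm long (x), 12 thick (y), 56 tall (z), about 0.12 kg; its lowest 8 mm is a thinner nose, 56 x 8 mm. Origin: centre of its underside. Grip it across its thickness by its upper 30 mm: the fingertips must clear the 22 mm high fences. In the gap its middle is about 58 mm from the stem's near side, so part the fingers only as needed.
- case: Bystander: round white case, 88 mm across, 50 mm tall, with a steel measuring cone standing in its dark foam to 82 mm. Origin: centre of its underside.
- pot: Bystander: pale round pot with a white lid, 86 mm across, 59 mm tall. Origin: centre of its underside.
- gauge: Bystander: dial gauge on a black 50 mm block, 90 mm tall. Origin: centre of its underside.
There are look-alikes about, which are no part of the job. Of the things shaped like the spacer, the blue one is meant.

How it is judged:
On the way:
1. the spacer is down on the bed, upright, in the gap between the orange fence and the plate, and let go, the plate not yet pressed against it (z of spacer in the frame of bed between 0.011 and 0.019 m and angle between spacer's own z axis and vertical below 0.12 rad and x of spacer in the frame of tile between -0.02 and 0.02 m and (y of spacer in the frame of fence_thin between 0.009 and 0.021 m or y of spacer in the frame of fence_thin between -0.021 and -0.009 m) and contact force between the fingers and spacer below 0.5 N and contact force between spacer and tile below 3 N), for 0.2 s.
At the end, for the whole second after the job is handed in: Spacer upright on the bed between orange fence and plate, within 20 mm of mid-edge, let go; plate flat, square (0.04 rad), 77 mm +-2.5 from the fence centre and within 25 mm of mid-bed along the fences; fingers on the plate press it on the spacer with 4 to 40 N, spacer on fence over 3 N; at rest (z of spacer in the frame of bed between 0.011 and 0.019 m and angle between spacer's own z axis and vertical below 0.05 rad and x of spacer in the frame of tile between -0.02 and 0.02 m and (y of spacer in the frame of fence_thin between 0.009 and 0.013 m or y of spacer in the frame of fence_thin between -0.013 and -0.009 m) and (y of tile in the frame of fence_thin between 0.0745 and 0.0795 m or y of tile in the frame of fence_thin between -0.0795 and -0.0745 m) and angle between the y axis of each of tile, spacer and the y axis of fence_thin, either way round below 0.04 rad and z of tile in the frame of bed between 0.012 and 0.018 m and angle between tile's own z axis and vertical below 0.03 rad and x of tile in the frame of bed between -0.025 and 0.025 m and contact force between tile and spacer between 4 and 40 N and contact force between spacer and fence_thin above 3 N and contact force between the fingers and tile above 3 N and contact force between the fingers and spacer below 0.5 N and linear speed of each of tile, spacer below 0.01 m/s); the arm keeps its last pose, push and grip.
It fails at once if the spacer is forced: over 50 N against the plate, or over 25 N against the thick fence (contact force between spacer and tile above 50 N or contact force between spacer and fence_thick above 25 N).
It fails at once if the plate is lifted off the bed by over 15 mm (z of tile in the frame of bed above 0.03 m).
It fails at once if the case is moved over 20 mm or tipped (distance of case from where it was at the start of the episode above 0.02 m or angle between case's own z axis and vertical above 0.3 rad).
It fails at once if the pot is moved over 20 mm or tipped (distance of pot from where it was at the start of the episode above 0.02 m or angle between pot's own z axis and vertical above 0.3 rad).
It fails at once if the dial gauge is moved over 20 mm or tipped (distance of gauge from where it was at the start of the episode above 0.02 m or angle between gauge's own z axis and vertical above 0.3 rad).
It also fails if it takes over 58 s, if anything falls off the work surface, if the arm or the gripper's body presses on something with over 40 N, if the wrist force passes 120 N, or if a joint passes its speed limit or range.

## Working session

There is one attempt and no reset: what is moved stays moved. The work goes in short steps, each a Python script; the robot and the scene stay as the last script left them, time stands still between calls to the robot, and variables do not carry over. Pictures are saved under pics/ and viewed, at most 10 in all, crops included, and the job is handed in when it is done.

```bash
ls; mkdir -p pics
python3 - <<'E'
from station import env,effector,solver,viewer,workorder,search_frame,tip_of
import cv2,numpy as np
for c in ("scene","top"):
    p,d=viewer.read_camera(c); cv2.imwrite(f"pics/{c}0.png",p[:,:,::-1]); np.savez(f"{c}0.npz",p=p,d=d)
    i=viewer.camera_info(c); print(c,{k:np.round(v,3).tolist() if not isinstance(v,str) else v for k,v in i.items()})
    for n in ("bed","fence_thin","fence_thick","tile","spacer","case","pot","gauge"):
        print(n,[(np.round(r["at"],3).tolist(),round(r["score"],2)) for r in search_frame(c,n)[:4]],[(np.round(r["at"],3).tolist(),round(r["score"],2)) for r in tip_of(c,n)[:4]])
s=env.sense();print(s["t"],s["gripper_width"],s["tcp_rot"],s["wrist_force"])
E
```

```text
pics
scene {'intrinsics': [[502.499, 0.0, 315.578], [0.0, 502.499, 191.76], [0.0, 0.0, 1.0]], 'eye': [1.112, -0.823, 0.832], 'rotation': [[0.859, -0.303, 0.412], [0.511, 0.545, -0.664], [-0.023, 0.781, 0.623]]}
bed [([0.599, -0.028, 0.015], 0.67)] [([0.566, 0.022, -0.005], 0.76)]
fence_thin [([0.578, -0.063, 0.034], 0.85), ([0.602, -0.025, 0.013], 0.39)] [([0.574, -0.059, 0.018], 0.64)]
fence_thick [([0.551, 0.098, 0.038], 0.87), ([0.476, -0.257, 0.037], 0.38)] [([0.548, 0.107, 0.016], 0.81), ([0.568, 0.022, 0.016], 0.41)]
tile [] [([0.571, 0.022, 0.013], 0.75)]
spacer [([0.431, -0.179, 0.035], 0.84), ([0.476, -0.26, 0.036], 0.63)] [([0.574, -0.06, 0.016], 0.72), ([0.427, -0.174, -0.004], 0.68), ([0.469, -0.256, -0.004], 0.67)]
case [([0.761, -0.108, 0.05], 0.69)] [([0.545, 0.107, 0.015], 0.74), ([0.754, -0.088, -0.002], 0.57), ([0.662, 0.321, -0.006], 0.37)]
pot [([0.689, -0.365, 0.06], 0.93)] [([0.679, -0.36, 0.001], 0.77)]
gauge [([0.668, 0.307, 0.025], 0.96)] [([0.663, 0.324, -0.002], 0.67), ([0.569, 0.018, 0.016], 0.29)]
top {'intrinsics': [[504.079, 0.0, 314.898], [0.0, 504.079
[... 353 characters left out ...]
9, 0.031], 0.72)] [([0.568, 0.021, 0.016], 0.75)]
spacer [([0.428, -0.173, 0.057], 0.69), ([0.474, -0.248, 0.057], 0.57)] [([0.424, -0.174, 0.001], 0.71), ([0.471, -0.254, 0.001], 0.7)]
case [([0.75, -0.089, 0.05], 0.81)] [([0.755, -0.092, 0.002], 0.72)]
pot [([0.681, -0.344, 0.06], 0.84)] [([0.682, -0.352, 0.001], 0.93), ([0.755, -0.091, -0.002], 0.46), ([0.476, -0.256, 0.0], 0.37)]
gauge [([0.661, 0.319, 0.033], 0.7)] [([0.666, 0.325, 0.0], 0.95), ([0.576, -0.06, 0.014], 0.74)]
1.7 0.09179248365020368 [[-8.98324307e-01  4.39332948e-01  1.12511267e-05]
 [ 4.39332949e-01  8.98324306e-01  3.62843832e-05]
 [ 5.83376449e-06  3.75381341e-05 -9.99999999e-01]] [ 0.05992018 -0.17768     0.18474634]
```

View pics/scene0.png

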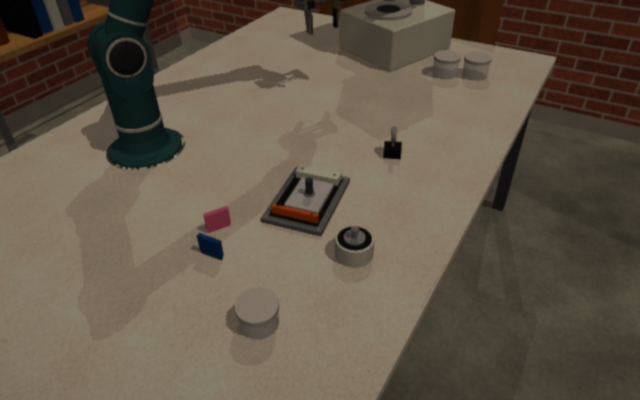

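View pics/top0.png

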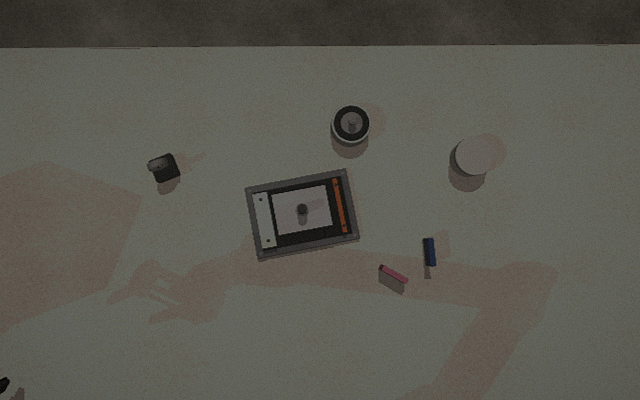

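Scene: blue spacer at (210,246) and a pink look-alike at (217,218). Top: blue at (429,252), pink at (393,273). The blue one is meant, at world ≈(0.473,-0.254). The orange fence is on the bed's right in the top view (340,205), and the white one on the left (263,220). Next I move over the blue spacer and confirm it with the wrist camera.

```bash
cat > h.py <<'E'
from station import env,effector,solver,viewer,workorder,search_frame,tip_of
import cv2,numpy as np
def down(a):
    y=np.array([np.cos(a),np.sin(a),0]);z=np.array([0,0,-1.]);return np.column_stack([np.cross(y,z),y,z])
def cloud(cam):
    s=env.sense();p,d=viewer.read_camera(cam);i=viewer.camera_info(cam);K=np.array(i["intrinsics"])
    v,u=np.mgrid[:400,:640];a=(u-K[0,2])/K[0,0];b=(v-K[1,2])/K[1,1]
    if cam=="wrist":
        r=np.hypot(a,b)+1e-9;k=np.tan(np.minimum(r,1.5))/r;a=a*k;b=b*k
    P=np.stack([a*d,-b*d,-d],-1)
    if cam=="wrist":
        T=np.array(i["T_tool_cam"]);P=P@T[:3,:3].T+T[:3,3];P=P@np.array(s["tcp_rot"]).T+np.array(s["ee_pos"])
    else: P=P@np.array(i["rotation"]).T+np.array(i["eye"])
    P[d==0]=np.nan
    return p,P
def hsv(p): return cv2.cvtColor(p,cv2.COLOR_RGB2HSV).astype(int)
def rect(P,m):
    m=cv2.morphologyEx(m.astype(np.uint8),cv2.MORPH_OPEN,np.ones((2,2)))
    n,l,st,_=cv2.connectedComponentsWithStats(m);k=1+np.argmax(st[1:,4]);q=P[l==k]
    (c,sz,an)=cv2.minAreaRect((q[:,:2]*1000).astype(np.float32))
    if sz[0]<sz[1]: sz=sz[::-1];an+=90
    return np.round(c,1),np.round(sz,1),(an+90)%180-90,np.median(q[:,2]).round(4),len(q)
def blue(H): return (H[...,0]>100)&(H[...,0]<130)&(H[...,1]>110)
def orange(H): return (H[...,0]<16)&(H[...,1]>140)
def go(p,a): # choose yaw variant with j7 mid-range
    best=None
    for b in (a,a+np.pi):
        q=solver.inverse_kinematics(p,down(b))
        if q is not None and (best is None or abs(q[6])<abs(best[0][6])): best=(q,b)
    env.goto_joints(best[0]);return best
E
python3 - <<'E'
from h import *
p,P=cloud("top");H=hsv(p);z=P[...,2]
rb=rect(P,blue(H)&(z>.045)&(z<.07));ro=rect(P,orange(H)&(z>.028)&(z<.05)&(abs(P[...,1])<.15));print(rb,ro)
print(go([.473,-.254,.26],np.radians(rb[2]+90)))
p,P=cloud("wrist");cv2.imwrite("pics/w1.png",p[:,:,::-1]);H=hsv(p);z=P[...,2]
print(rect(P,blue(H)&(z>.045)&(z<.07)))
print(search_frame("wrist","spacer"),env.sense()["t"])
i=viewer.camera_info("wrist");print(i)
E
```

```text
(array([ 459.2, -262.1]), array([40.9, 25.4]), 5.869534492492676, np.float64(0.0528), 64) (array([575.5, -61.6]), array([84.9, 11.2]), 11.513242721557617, np.float64(nan), 171)
(array([-0.38095292,  0.32083258,  1.00529757,  1.87700961, -0.302268  ,
        1.107178  , -0.72941141]), np.float64(4.8148316828380615))
(array([ 472.6, -256.1]), array([59.2,  8.6]), 5.864924430847168, np.float64(0.0558), 347)
[{'at': [0.4763, -0.2537, 0.0562], 'score': 0.88}, {'at': [0.4332, -0.1766, 0.0511], 'score': 0.8}, {'at': [0.5474, 0.0968, 0.0358], 'score': 0.34}] 4.8667
{'intrinsics': array([[309.70691629,   0.        , 310.4707225 ],
       [  0.        , 309.70691629, 199.44715896],
       [  0.        ,   0.        ,   1.        ]]), 'T_tool_cam': array([[-7.72847078e-04,  9.70745092e-01,  2.40111158e-01,
         6.67467577e-02],
       [ 9.99999403e-01,  5.64891971e-04,  9.34902444e-04,
         6.99894088e-04],
       [ 7.71915094e-04,  2.40111737e-01, -9.70744950e-01,
        -1.69825466e-01],
       [ 0.00000000e+00,  0.00000000e+00,  0.00000000e+00,
         1.00000000e+00]])}
```

View pics/w1.png

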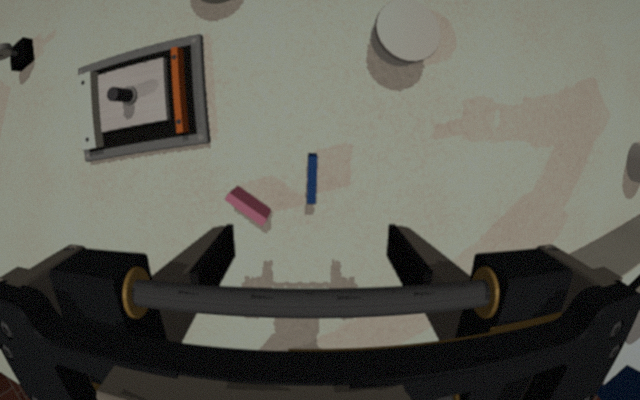

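The blue spacer is at (312,178), standing upright. The pink look-alike at (248,204) is separate. The fixture is at top left, with the orange fence at (180,90) facing the spacer. Next I check the gripper API and measure the fixture from closer.

Run:
```python
from h import *
R=down(-1.408);env.reach([.452,.004,.26],R)
p,P=cloud("wrist");np.savez("w2.npz",p=p,P=P);cv2.imwrite("pics/w2.png",p[:,:,::-1])
for n in ("tile","fence_thin","fence_thick","bed"):
    print(n,[(np.round(r["at"],3).tolist(),round(r["score"],2)) for r in tip_of("wrist",n)[:2]])
H=hsv(p);z=P[...,2]
print("orange top",rect(P,orange(H)&(z>.033)&(z<.042)))
for k,lo,hi in (("stem",.062,.08),("tops",.033,.042),("plate",.023,.0305),("bedtop",.012,.018)):
    m=(z>lo)&(z<hi)&(np.hypot(P[...,0]-.561,P[...,1]-.022)<.16);print(k,rect(P,m))
print(env.sense()["t"])
```

```text
tile [([0.566, 0.022, 0.015], 0.97)]
fence_thin [([0.577, -0.062, 0.013], 0.67), ([0.549, 0.103, 0.012], 0.18)]
fence_thick [([0.55, 0.105, 0.012], 0.72), ([0.678, -0.352, -0.003], 0.67)]
bed []
orange top (array([568. , -66.7]), array([106.4,  15.6]), 10.487198829650879, np.float64(nan), 615)
stem (array([567.7,  18.1]), array([21.9, 17.4]), -62.3220157623291, np.float64(0.0716), 227)
tops (array([544.6, 102.3]), array([121. ,  34.8]), 10.25694465637207, np.float64(nan), 2253)
plate (array([568. ,  18.8]), array([121.7,  93.1]), -80.77813911437988, np.float64(nan), 5881)
bedtop (array([561.2,  17.1]), array([232.3, 161.4]), -79.70622825622559, np.float64(nan), 9602)
6.1333
```

View pics/w2.png

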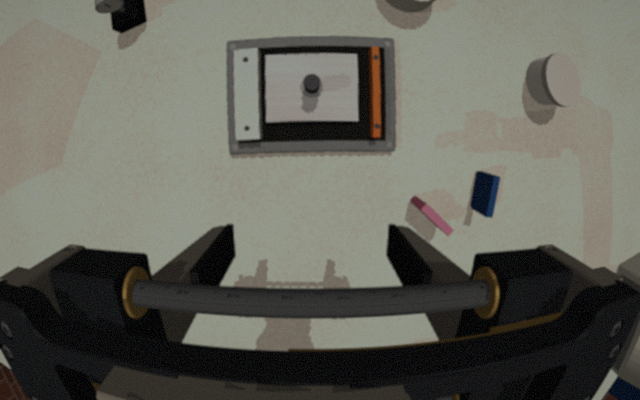

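View w2 shows the fixture square-on: stem (312,83), orange fence (376,93), white fence (247,95). The wide gap is at x≈363. The sizes check out: bed 232x161, plate 122x93, stem z 72. That makes the gap 18.5 mm and the narrow gap 6.5 mm.

The gripper only opens fully, which would hit the stem. So I'll grip the spacer 17 mm toward its +x end and seat it 10 mm off mid-edge, which lets the opening fingers pass beside the stem.

```bash
cat >> h.py <<'E'
def rect(P,m):
    m=m&np.isfinite(P[...,2]);n,l,st,_=cv2.connectedComponentsWithStats(m.astype(np.uint8),connectivity=4);k=1+np.argmax(st[1:,4]);q=P[l==k]
    (c,sz,an)=cv2.minAreaRect((q[:,:2]*1000).astype(np.float32))
    if sz[0]<sz[1]: sz=sz[::-1];an+=90
    return np.round(c,1),np.round(sz,1),(an+90)%180-90,np.median(q[:,2]).round(4),len(q)
def st():
    s=env.sense();print("t",round(s["t"],2),"p",np.round(s["ee_pos"],4),"F",np.round(s["wrist_force"],1),"w",round(s["gripper_width"],4),"g",round(s["grasp_force"],1));return s
E
python3 - <<'E'
from h import *
yaw=np.radians(5.86);u=np.array([np.cos(yaw),np.sin(yaw)])
c=np.array([.4726,-.2561]);R=down(yaw-np.pi/2)
t=c+.017*u
env.reach([*(t-.04*u),.15],R)
p,P=cloud("wrist");cv2.imwrite("pics/w3.png",cv2.resize(p[100:300,200:450,::-1],(750,600)))
r=rect(P,blue(hsv(p))&(P[...,2]>.045)&(P[...,2]<.07));print(r)
if np.hypot(*(r[0]/1000-c))<.006 and abs(r[2]-5.86)<5:
    c=r[0]/1000;yaw=np.radians(r[2]);u=np.array([np.cos(yaw),np.sin(yaw)]);R=down(yaw-np.pi/2);t=c+.017*u
    print(t);env.reach([*t,.12],R);st()
E
```

```text
(array([ 472.8, -255. ]), array([58.6,  9.8]), 4.052540302276611, np.float64(0.0557), 758)
[ 0.48975749 -0.25379859]
t 7.6 p [ 0.4911 -0.2517  0.1195] F [-0.  -0.1  0.4] w 0.0919 g 0.0
```

View pics/w3.png

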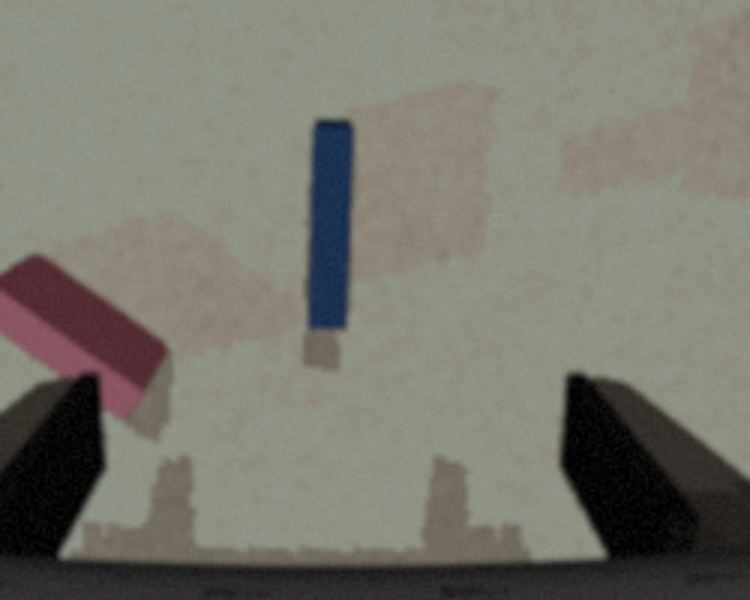

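The crop confirms the blue spacer standing alone, with the pink look-alike at lower left clear of the intended finger path. Descending to grip it.

Run:
```python
from h import *
env.pause(.2);st()
env.movel([.4898,-.2538,.028],rate=.12);env.pause(.2);s=st();print(s["tcp_rot"][:,1])
effector.grasp(25);st();env.pause(.2);st()
env.movel([.4898,-.2538,.13],rate=.15);env.pause(.3);s=st()
p,P=cloud("wrist");cv2.imwrite("pics/w4.png",cv2.resize(p[130:330,200:450,::-1],(750,600)))
# held spacer in tool frame
Q=(P-s["ee_pos"])@np.array(s["tcp_rot"]);m=blue(hsv(p))&(Q[...,2]>-.05)&(Q[...,2]<.04)
Q[...,2]*=1;print("held, tool frame mm:",rect(Q,m))
```

```text
t 7.8 p [ 0.4897 -0.2537  0.1208] F [ 0.4 -0.8  0.2] w 0.092 g 0.0
t 8.92 p [ 0.4903 -0.2539  0.0287] F [-0.1 -0.9 -0.1] w 0.092 g 0.0
[ 7.08712290e-02 -9.97485397e-01  3.89676769e-04]
t 10.1 p [ 0.4898 -0.2538  0.028 ] F [-0.3  0.1 -0. ] w 0.0114 g 25.0
t 10.3 p [ 0.4898 -0.2538  0.028 ] F [ 0.1 -0.1  0.1] w 0.0121 g 25.0
t 11.43 p [ 0.4894 -0.2538  0.1294] F [ 0.8 -0.8 -2.3] w 0.0119 g 25.0
held, tool frame mm: (array([-1.9,  0.5]), array([30.1, 14.1]), -0.33557891845703125, np.float64(-0.0274), 1781)
```

View pics/w4.png

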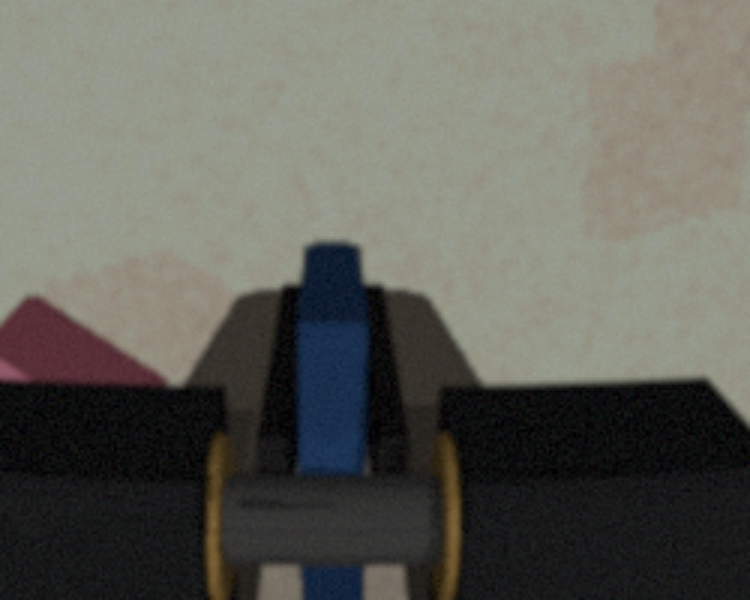

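The spacer is held with its blue end square between the pads; its offset from tool centre is 0.5 mm and its tilt about 0. Now I carry it above the gap and re-measure the fixture from there.

```bash
cat >> h.py <<'E'
def fixture(tag):
    p,P=cloud("wrist");np.savez(tag+".npz",p=p,P=P);z=P[...,2];near=np.hypot(P[...,0]-.561,P[...,1]-.017)<.15
    H=hsv(p);nb=near&~blue(H)
    for k,m in (("stem",nb&(z>.062)&(z<.08)&(np.hypot(P[...,0]-.568,P[...,1]-.018)<.025)),("orange",orange(H)&near&(z>.033)&(z<.042)),("white",nb&(z>.033)&(z<.042)&(P[...,1]>.05)),("plate",nb&(z>.023)&(z<.0305)&(H[...,1]<90)),("bedtop",nb&(z>.012)&(z<.018))):
        try: print(k,rect(P,m))
        except Exception as e: print(k,e)
    return p,P
E
python3 - <<'E'
from h import *
by=np.radians(10.2);bx=np.array([np.cos(by),np.sin(by)]);bY=np.array([-bx[1],bx[0]])
c=np.array([.5612,.0171]);t=c+(.007+.027)*bx-.0688*bY;print(t)
env.reach([*t,.15],down(by-np.pi/2));env.pause(.2);st()
p,P=fixture("f5");cv2.imwrite("pics/w5.png",p[:,:,::-1])
E
```

```text
[ 0.60684608 -0.04459178]
t 12.63 p [ 0.6063 -0.0469  0.1502] F [ 0.3 -1.1 -1.3] w 0.0119 g 25.0
stem (array([568.3,  19.9]), array([19.9, 19.4]), -25.917495727539062, np.float64(0.0717), 434)
orange (array([608. , -56.1]), array([56.4,  9.6]), 10.496283531188965, np.float64(0.0367), 530)
white (array([546.6, 101.1]), array([121.2,  33.5]), 10.26619815826416, np.float64(0.0369), 2755)
plate (array([568.9,  21.2]), array([119.4,  89.2]), -80.44359683990479, np.float64(0.0268), 7643)
bedtop (array([580.8,  23.3]), array([230.1, 121.5]), -79.7432746887207, np.float64(0.0149), 7974)
```

View pics/w5.png

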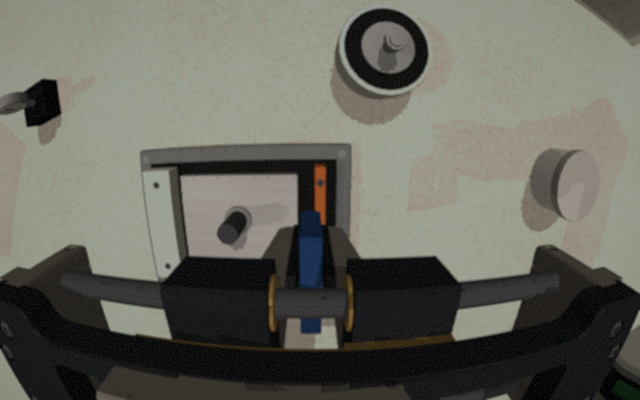

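View: the spacer (310,250) hangs above the gap between the plate edge (300,200) and the orange fence (320,190). The arm was still settling, so I wait and measure the gap edges relative to the tool.

```bash
cat >> h.py <<'E'
def gap():
    s=st();p,P=fixture("f");H=hsv(p);R=np.array(s["tcp_rot"]);Q=(P-s["ee_pos"])@R;z=P[...,2]
    o=orange(H)&(z>.033)&(z<.042);pl=~blue(H)&(H[...,1]<90)&(z>.023)&(z<.0305)
    for xa in (.02,.03,.04,.05):
        w=(Q[...,0]>xa)&(Q[...,0]<xa+.01)&(abs(Q[...,1])<.1)
        a=Q[o&w][:,1];b=Q[pl&w][:,1]
        f=lambda v:np.round(np.percentile(v,[1,99])*1000,1) if len(v)>5 else len(v)
        print(xa,"orange y",f(a),"plate y",f(b))
    print("tool yaw",np.degrees(np.arctan2(R[1,0],R[0,0])))
E
python3 - <<'E'
from h import *
env.pause(.3);gap()
E
```

```text
t 12.98 p [ 0.6068 -0.0448  0.15  ] F [-1.3  0.2 -1.5] w 0.0121 g 25.0
stem (array([568.7,  20.2]), array([19.8, 18.9]), 5.759687900543213, np.float64(0.0717), 434)
orange (array([608.1, -55.9]), array([54.6,  9.4]), 10.32077407836914, np.float64(0.0368), 504)
white (array([547.1, 101.2]), array([120.6,  33.4]), 10.277250289916992, np.float64(0.0369), 2750)
plate (array([569.5,  20.6]), array([120.6,  88.3]), -79.87348747253418, np.float64(0.0269), 7546)
bedtop (array([581.4,  22.8]), array([228.6, 120.3]), -79.3494119644165, np.float64(0.0149), 7791)
0.02 orange y [ 6.4 15.7] plate y 0
0.03 orange y 0 plate y 0
0.04 orange y 0 plate y 0
0.05 orange y 0 plate y 0
tool yaw 10.185288807044637
```

The earlier numbers came from an unsettled arm. Settled, in the tool frame, the orange inner face is at +6.4 mm and the plate edge at about -10.8 mm, so the gap is about 17.2 mm with its centre at -2.2 mm. The fence spacing of 165.4 mm checks against the given 166. I'll shift, come lower, and verify.

Run:
```python
from h import *
R=down(np.radians(10.2)-np.pi/2)
t=np.array([.60685,-.0446,.105])-R[:,1]*.0025;print(t)
env.movel(t,R);env.pause(.5)
for k in range(2):
    s=st();p,P=cloud("wrist");H=hsv(p);Q=(P-s["ee_pos"])@np.array(s["tcp_rot"]);z=P[...,2]
    o=orange(H)&(z>.033)&(z<.042);pl=~blue(H)&(H[...,1]<100)&(z>.023)&(z<.0305)
    for xa in (0.006,.010,.014,.018,.022):
        w=(Q[...,0]>xa)&(Q[...,0]<xa+.004)&(abs(Q[...,1])<.1)
        f=lambda v:np.round(np.percentile(v,[2,98])*1000,1).tolist()+[len(v)] if len(v)>3 else len(v)
        print(xa,"orange",f(Q[o&w][:,1]),"plate",f(Q[pl&w][:,1]))
    print("stem",rect(Q*[1,1,1],~blue(H)&(z>.064)&(z<.08)&(np.hypot(P[...,0]-.568,P[...,1]-.02)<.025))[:2])
    m=blue(H)&(Q[...,2]>-.05)&(Q[...,2]<.04);print("spacer",rect(Q,m)[:3])
    pr=rect(Q,pl&(abs(Q[...,0])<.15));print("plate",pr)
    w=pl&(abs(Q[...,1]+.07)<.045)
cv2.imwrite("pics/w6.png",cv2.resize(p[100:300,120:440,::-1],(800,500)))
```

```text
[ 0.60640729 -0.04213951  0.105     ]
t 13.98 p [ 0.6065 -0.0421  0.1053] F [-0.   0.2 -1.3] w 0.0119 g 25.0
0.006 orange [8.9, 19.2, 59] plate [-98.0, -9.4, 473]
0.01 orange [8.9, 19.1, 30] plate [-97.9, -9.8, 487]
0.014 orange [9.5, 19.0, 64] plate [-97.8, -9.8, 559]
0.018 orange [9.5, 19.0, 63] plate [-99.3, -25.0, 75]
0.022 orange [9.5, 18.9, 66] plate 0
stem (array([-22.2, -68.1]), array([19.4, 12. ]))
spacer (array([-1.6,  0.4]), array([29.8, 14.2]), 1.0845954418182373)
plate (array([-20.4, -68.5]), array([120.6,  78.8]), -89.9283074438572, np.float64(0.0784), 7705)
t 14.03 p [ 0.6065 -0.0421  0.1052] F [-0.9  0.1 -1.3] w 0.0119 g 25.0
0.006 orange [8.9, 19.2, 58] plate [-98.4, -9.4, 474]
0.01 orange [9.5, 19.1, 24] plate [-97.2, -9.8, 489]
0.014 orange [9.5, 19.0, 62] plate [-97.5, -9.7, 546]
0.018 orange [9.5, 19.0, 67] plate [-97.8, -18.6, 84]
0.022 orange [9.5, 18.9, 65] plate 0
stem (array([-22.1, -67.9]), array([18.9, 12. ]))
spacer (array([-1.9,  0.1]), array([30.1, 14.1]), 1.509884238243103)
plate (array([-20.2, -68.5]), array([120.9,  78.4]), 89.87989807128906, np.float64(0.0784), 7695)
```

View pics/w6.png

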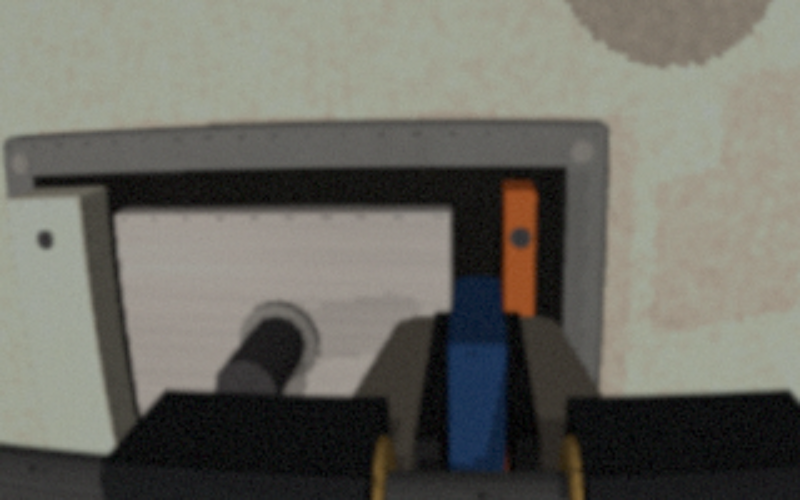

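The crop shows the spacer (477,320) centred between the plate edge (452) and the orange fence (503). Numerically the edges are at -9 and +9 mm with the spacer at about 0. Lowering in force-checked steps.

Run:
```python
from h import *
x,y=.60641,-.04214
F0=None
for z in (.09,.065,.052,.0465,.0445,.0435,.0425):
    env.movel([x,y,z],rate=.06);env.pause(.1);s=st()
    F=np.array(s["wrist_force"])
    if F0 is None:F0=F
    d=F-F0
    if np.hypot(*d[:2])>7 or d[2]>5: print("contact",d);break
```

```text
t 14.58 p [ 0.6064 -0.0423  0.0899] F [-0.2 -0.5 -0.8] w 0.0116 g 25.0
t 15.25 p [ 0.6066 -0.0423  0.0652] F [-0.1 -0.2 -2.1] w 0.012 g 25.0
t 15.72 p [ 0.6065 -0.0423  0.052 ] F [ 0.4 -0.1 -1.4] w 0.0115 g 25.0
t 16.07 p [ 0.6064 -0.0422  0.0465] F [ 0.7 -0.4 -1.6] w 0.0118 g 25.0
t 16.42 p [ 0.6064 -0.0422  0.0445] F [ 0.4  0.2 -1.5] w 0.012 g 25.0
t 16.77 p [ 0.6064 -0.0422  0.0435] F [ 1.3  0.1 -0.1] w 0.0118 g 25.0
t 17.12 p [ 0.6067 -0.0422  0.043 ] F [-1.1  0.6  5.3] w 0.0115 g 25.0
contact [-0.88897943  1.11455524  6.0877072 ]
```

The spacer is on the bed: contact at z 0.043, as computed. Releasing, retreating, then looking.

Run:
```python
from h import *
effector.release();st();env.pause(.3)
env.movel([.60641,-.04214,.16],rate=.2)
by=np.radians(10.2)
c=np.array([.5687,.0203])
for a in (by+np.pi,by):
    q=solver.inverse_kinematics([*c,.15],down(a));print(a,None if q is None else np.round(q,2))
b=by+np.pi;R=down(b);X=R[:2,0]
try: env.reach([*(c-.03*X),.17],R)
except env.PlanningError as e: print(e)
env.pause(.5);s=st()
p,P=cloud("wrist");cv2.imwrite("pics/w7.png",p[:,:,::-1]);H=hsv(p);z=P[...,2]
B=(P-[.5687,.0203,0])@np.column_stack([[np.cos(by),np.sin(by),0],[-np.sin(by),np.cos(by),0],[0,0,1]])
near=np.hypot(B[...,0],B[...,1])<.13
print("stem",rect(B,~blue(H)&near&(z>.064)&(z<.08)&(np.hypot(B[...,0],B[...,1])<.025)))
print("spacer",rect(B,blue(H)&(z>.06)&(z<.08)&near))
print("plate",rect(B,~blue(H)&near&(H[...,1]<100)&(z>.023)&(z<.0305)))
print("orange",rect(B,orange(H)&(z>.033)&(z<.042)&near))
```

```text
t 18.35 p [ 0.6064 -0.0421  0.0425] F [0.5 0.4 0.5] w 0.0919 g 0.0
3.3196162372932148 [-0.97  0.78  1.3   1.91 -0.85  1.14 -2.3 ]
0.1780235837034216 [-0.52  0.44  0.55  1.89 -0.29  0.89  0.34]
t 21.21 p [0.5634 0.0498 0.1701] F [ 0.6  0.1 -0.5] w 0.0918 g 0.0
stem (array([-0.3, -0.3]), array([19.6, 18.4]), -89.42500251531601, np.float64(0.0717), 403)
spacer (array([  8.3, -67.7]), array([59.7, 11.3]), -0.5554580688476562, np.float64(0.0706), 956)
plate (array([-0.8,  0.5]), array([120.2,  91. ]), 89.9616928100586, np.float64(0.0268), 9413)
orange (array([ -7.3, -81.8]), array([119.,  11.]), 0.0808996707201004, np.float64(0.0366), 1009)
```

View pics/w7.png

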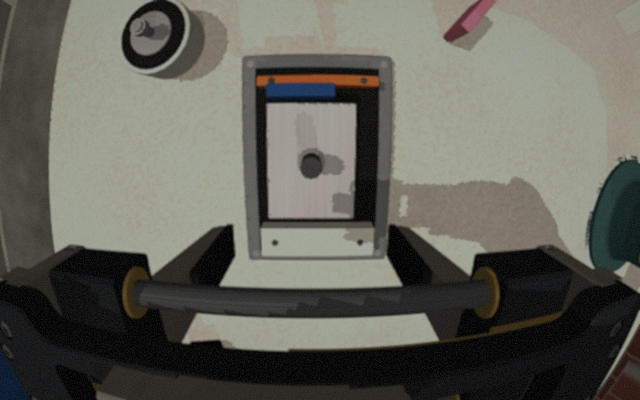

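The spacer (300,90) stands upright between the orange fence and the plate (top at 70.6 mm, 8 mm off mid-edge, 14 mm from the fence line), and the stem (311,164) is clear. Now I grip the stem and push in small force-checked steps.

Run:
```python
from h import *
by=np.radians(10.2);bx=np.array([np.cos(by),np.sin(by)]);Y=np.array([-bx[1],bx[0]])
c=np.array([.5687,.0203])-.0003*bx-.0003*Y
R=down(by+np.pi)
env.movel([*c,.12],R);env.pause(.3);st()
env.movel([*c,.038],R,rate=.1);env.pause(.3);st()
effector.grasp(60);env.pause(.3);s=st()
F0=np.array(s["wrist_force"]);d=0
while d<.014:
    d+=.001 if d<.004 else .0005
    env.movel([*(c-d*Y),.038],R,rate=.02);env.pause(.1)
    f=np.mean([(np.array(env.sense()["wrist_force"])-F0)[:2]@Y for _ in range(1)]);s=env.sense()
    act=(np.array(s["ee_pos"])[:2]-c)@-Y*1000
    print(round(d*1000,1),round(act,2),"f",round(f,1),"Fz",round(s["wrist_force"][2]-F0[2],1),round(s["t"],1))
    if f>16: break
```

```text
t 22.1 p [0.5688 0.0205 0.1205] F [ 0.5 -0.2 -0.2] w 0.0919 g 0.0
t 23.37 p [0.5687 0.0201 0.0383] F [0.  0.1 0.2] w 0.0916 g 0.0
t 24.77 p [0.5685 0.02   0.038 ] F [1.  0.  0.3] w 0.0189 g 60.0
1.0 0.25 f 2.9 Fz 2.3 25.1
2.0 1.95 f 4.2 Fz 1.3 25.5
3.0 3.12 f 2.9 Fz 0.5 25.8
4.0 3.95 f 4.3 Fz 1.1 26.2
4.5 4.35 f 4.5 Fz 1.3 26.5
5.0 4.48 f 5.3 Fz 1.1 26.9
5.5 4.81 f 5.6 Fz 2.4 27.2
6.0 5.26 f 5.2 Fz 1.8 27.6
6.5 5.31 f 7.3 Fz 3.5 27.9
7.0 5.33 f 7.8 Fz 4.1 28.3
7.5 5.32 f 8.9 Fz 5.1 28.6
8.0 5.37 f 10.2 Fz 4.4 29.0
8.5 5.35 f 10.9 Fz 6.7 29.3
9.0 5.36 f 12.5 Fz 7.6 29.7
9.5 5.39 f 13.7 Fz 8.8 30.0
10.0 5.37 f 13.6 Fz 9.5 30.4
10.5 5.4 f 16.0 Fz 10.1 30.7
```

Contact at 5.35 mm of travel, and the force is rising cleanly. I relieve the downward component a little, add push for about 15 N net of friction, then verify by camera.

Run:
```python
from h import *
by=np.radians(10.2);bx=np.array([np.cos(by),np.sin(by)]);Y=np.array([-bx[1],bx[0]])
c=np.array([.5687,.0203])-.0003*bx-.0003*Y;R=down(by+np.pi);F0=np.array([.5,0,.2])
for d,z in ((.0105,.039),(.0105,.040),(.0115,.041),(.0125,.0415)):
    env.movel([*(c-d*Y),z],R,rate=.02);env.pause(.2);s=env.sense();f=(s["wrist_force"]-F0)
    print(d,z,"f",round(f[:2]@Y,1),"fx",round(f[:2]@bx,1),"Fz",round(f[2],1),np.round(s["ee_pos"],4))
    if f[:2]@Y>19:break
env.pause(.3)
s=st();p,P=cloud("wrist");cv2.imwrite("pics/w8.png",p[:,:,::-1]);H=hsv(p);z=P[...,2]
B=(P-[.5687,.0203,0])@np.column_stack([[*bx,0],[*Y,0],[0,0,1]]);near=np.hypot(B[...,0],B[...,1])<.13
for k,m in (("spacer",blue(H)&(z>.06)&(z<.08)&near),("plate",~blue(H)&near&(H[...,1]<100)&(z>.02)&(z<.032)),("orange",orange(H)&(z>.033)&(z<.042)&near)): print(k,rect(B,m))
```

```text
0.0105 0.039 f 13.0 fx -0.4 Fz 3.5 [0.5692 0.0144 0.0384]
0.0105 0.04 f 12.4 fx -0.8 Fz -0.8 [0.5692 0.0141 0.0389]
0.0115 0.041 f 12.7 fx 0.7 Fz -5.0 [0.5691 0.0138 0.0393]
0.0125 0.0415 f 14.1 fx 0.9 Fz -6.9 [0.5692 0.0137 0.0396]
t 32.82 p [0.5691 0.0137 0.0396] F [-1.  14.8 -6.7] w 0.0189 g 60.0
spacer (array([  8.6, -71. ]), array([59.8, 11.5]), 0.17805616557598114, np.float64(0.0707), 3164)
plate (array([ -1.1, -27.4]), array([90.8, 75.4]), 0.6086292266845703, np.float64(0.0276), 13130)
orange (array([ -7.4, -82.4]), array([119.4,  10.4]), 0.16098208725452423, np.float64(0.0367), 3308)
```

View pics/w8.png

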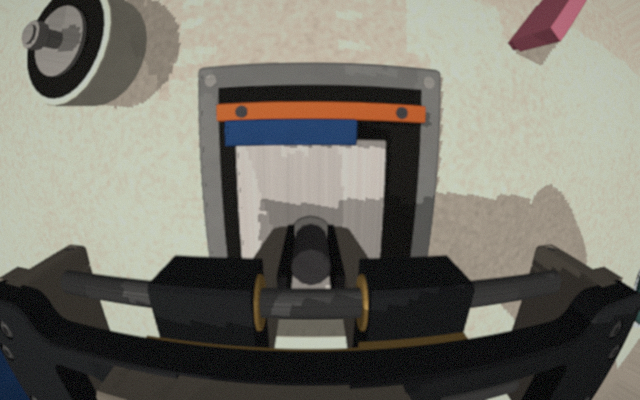

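View w8: spacer (290,133) is flush to the orange fence (320,112), with the plate against it. I over-relieved vertically: Fz is -7 N and the plate reads 0.8 mm high. Lowering back to a near-neutral vertical force and rechecking flatness.

Run:
```python
from h import *
by=np.radians(10.2);bx=np.array([np.cos(by),np.sin(by)]);Y=np.array([-bx[1],bx[0]])
c=np.array([.5687,.0203])-.0003*bx-.0003*Y;R=down(by+np.pi);F0=np.array([.5,0,.2])
z=.0400;d=.0125
for k in range(8):
    env.movel([*(c-d*Y),z],R,rate=.02);env.pause(.3)
    F=[]
    for _ in range(5): env.pause(.02);F.append(env.sense()["wrist_force"])
    f=np.mean(F,0)-F0;s=env.sense();fy=f[:2]@Y
    print(round(d,4),round(z,4),"f",round(fy,1),"Fz",round(f[2],1),"act",round((s["ee_pos"][:2]-c)@-Y*1000,2),round(s["ee_pos"][2],4),np.round(s["tcp_rot"][2,:2],4))
    if f[2]>1.5 and 16.5<fy<20: break
    if f[2]<1.5: z-=.0005 if f[2]>-2 else .001
    if fy<17: d+=.0015
    elif fy>20: d-=.001
s=st();p,P=cloud("wrist");H=hsv(p);zz=P[...,2]
B=(P-[.5687,.0203,0])@np.column_stack([[*bx,0],[*Y,0],[0,0,1]]);near=np.hypot(B[...,0],B[...,1])<.13
pl=~blue(H)&(H[...,1]<100)&(zz>.02)&(zz<.034)&(abs(B[...,0])<.04)&(B[...,1]>-.06)&(B[...,1]<.04)&(np.hypot(B[...,0],B[...,1]+.005)>.02)
q=B[pl];print("plane",np.round(np.linalg.lstsq(np.c_[q[:,:2],np.ones(len(q))],q[:,2],rcond=None)[0],4),len(q))
for k,m in (("spacer",blue(H)&(zz>.06)&(zz<.08)&near),("plate",~blue(H)&near&(H[...,1]<100)&(zz>.02)&(zz<.032)&(B[...,1]>-.068)),("orange",orange(H)&(zz>.033)&(zz<.042)&near)): print(k,rect(B,m))
```

```text
0.0125 0.04 f 16.5 Fz 1.9 act 5.93 0.0389 [-0.0109  0.003 ]
t 33.5 p [0.5692 0.0141 0.0389] F [-3.  16.2  2.7] w 0.0191 g 60.0
plane [-0.0017  0.0158  0.0278] 10592
spacer (array([  8.9, -71.2]), array([59.8, 11.2]), 0.5662550330162048, np.float64(0.0707), 3196)
plate (array([ -0.8, -27.8]), array([90.8, 75.5]), 0.19492477178573608, np.float64(0.0272), 13505)
orange (array([ -7.3, -82. ]), array([119.1,  10.2]), 0.13844096660614014, np.float64(0.0367), 3334)
```

The plate is still tilted about 0.011–0.016 rad with the compliant tool. I counter-tilt the command slightly and lower it a touch so the plate lies flat.

Run:
```python
from h import *
by=np.radians(10.2);bx=np.array([np.cos(by),np.sin(by)]);Y=np.array([-bx[1],bx[0]])
c=np.array([.5687,.0203])-.0003*bx-.0003*Y;R0=down(by+np.pi);F0=np.array([.5,0,.2])
def look():
    p,P=cloud("wrist");H=hsv(p);zz=P[...,2]
    B=(P-[.5687,.0203,0])@np.column_stack([[*bx,0],[*Y,0],[0,0,1]])
    pl=~blue(H)&(H[...,1]<100)&(zz>.02)&(zz<.034)&(abs(B[...,0])<.04)&(B[...,1]>-.06)&(B[...,1]<.04)&(np.hypot(B[...,0],B[...,1]+.005)>.02)
    fl=(zz>-.01)&(zz<.01)&(np.hypot(B[...,0],B[...,1])<.3)
    for k,m in (("plate",pl),("bench",fl)):
        q=B[m];print(k,np.round(np.linalg.lstsq(np.c_[q[:,:2],np.ones(len(q))],q[:,2],rcond=None)[0],4),end=" ")
    print()
z=.0393;d=.0127
for th in (.008,.016,.022):
    R=cv2.Rodrigues(np.array([0,th,0]))[0];R=R0@R
    if th==.008: print("cmd x_z",R[2,0])
    env.movel([*(c-d*Y),z],R,rate=.02);env.pause(.4)
    F=[]
    for _ in range(5): env.pause(.02);F.append(env.sense()["wrist_force"])
    f=np.mean(F,0)-F0;s=env.sense()
    print(th,"f",round(f[:2]@Y,1),"Fz",round(f[2],1),"act",round((s["ee_pos"][:2]-c)@-Y*1000,2),round(s["ee_pos"][2],4),"tilt",np.round(s["tcp_rot"][2,:2],4),round(s["t"],1));look()
    if s["tcp_rot"][2,0]>-.002: break
```

```text
cmd x_z 0.007999914666939733
0.008 f 17.3 Fz 4.2 act 5.78 0.0384 tilt [-0.0036  0.0031] 34.3
plate [-0.0014  0.0069  0.0272] bench [-0.0004  0.0002 -0.0002] 
0.016 f 17.1 Fz 2.5 act 5.79 0.0381 tilt [0.0045 0.0032] 35.1
plate [-0.001   0.0035  0.0269] bench [-0.0005  0.0001 -0.0002]
```

The plate is flat (slope 0.0035, top at 26.9 mm), the push is a steady 17 N including sliding friction, and the spacer is 11 mm from the fence line as required. Handing in.

Run:
```python
from h import *
st();print(workorder.finish_job())
```

```text
t 35.12 p [0.5692 0.0142 0.0381] F [-3.7 15.9  2.8] w 0.019 g 60.0
the job is handed in; nothing more can be done
None
```

I handed the job in at 35 s with the blue spacer upright in the orange-fence gap about 8–9 mm off mid-edge, and the plate gripped by its stem, flat and pressed against it; the push was about 17 N at the wrist, roughly 13 N on the spacer after friction, and no verdict was reported.

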